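# Tighten a cutter in an upturned trimmer's chuck and fit its cover plate

### The arm

A 7-joint arm with a two-finger parallel gripper is mounted at the origin on the work surface. World frame = base frame: x ahead of the robot, y to its left, z up, the work surface at z = 0. Lengths are in m, angles in rad, forces in N, time in s.
With the tool pointing down it reaches from about 0.4 to 0.9 m from the base axis. Payload 5.6 kg.
Tool frame: the origin (TCP) lies midway between the tips of the shut fingers; the grasp point (between the pads) lies 19 mm behind it; z points along the fingers, y is the line along which they close (so a half turn about z gives the same grasp; the last joint's range is limited). The gripper opens to 92 mm and grips with 3 to 60 N. Pads are 20 mm wide; open, the fingers measure 128 mm over their backs; the gripper's body (75 mm by 189 mm) begins 69 mm behind the grasp point.
Start: joints at [1.266, 0.468, -0.012, 1.603, 0.006, 1.071, -0.056], TCP at [0.168, -0.628, 0.215] pointing down, gripper open.
Joint ranges: [-2.53, 2.53], [-0.31, 2.02], [-1.57, 1.55], [0.28, 2.44], [-1.29, 4.43], [0.15, 1.84], [-2.92, 2.92]. Speed limits (rad/s): [2.57, 2.57, 3.14, 3.14, 3.14, 3.14, 3.14].

### API

Orientations are given as a 3x3 rotation matrix whose columns are the frame's x, y, z axes.
In Python, from station import env, effector, solver, viewer, workorder, search_frame, tip_of gives the robot as it stands. Calls block until the motion is done:
- env.reach(position, orientation): joint-space move of the TCP to a pose.
- env.movel(position, frame=None, rate=0.15): straight line of the TCP; frame=None keeps the orientation; rate is the mean speed in m/s.
- env.goto_joints(angles): joint-space move.
- effector.release() and effector.grasp(squeeze=None): open the fingers fully, or close them until they stop; squeeze is the grip in N (None keeps the last).
- env.pause(seconds).
- solver.inverse_kinematics(position, orientation): joint angles nearest the present ones, or None.
- env.sense(): the state.
- viewer.read_camera(name): name is "scene" or "top" or "wrist"; returns (picture, depth): 400x640x3 uint8, red, green, blue; 400x640 float32, m along the optical axis (not along the pixel's ray), 0 where there is no reading.
- viewer.camera_info(name): a dict with "intrinsics" (3x3 intrinsics, pixels), "eye" and "rotation" of the camera in the world; the wrist camera has in their place "T_tool_cam" (4x4, takes a point from camera to tool coordinates, whose origin is the TCP and whose axes are the flange's). Camera axes: x right, y up, looking along -z (the intrinsics and any distortion apply to the point x, -y, -z); pixel columns grow to the right and rows downward; lengths in m; the calibration is good to about 2 mm. A picture is of the moment at which its call begins: read the wrist's pose just before it. camera_info takes no time and is no camera call.
A pose or a line that the arm cannot do raises env.PlanningError and nothing moves.
- workorder.finish_job(): hands the job in; it is judged then, once.
Trained networks look in the newest picture that a camera, given by its name, has taken for a name from the list of things; names that differ only in an ending like _2 or _b are one class to them, and where a whole thing is asked for, a point or a joint stands for the part that bears it (a point fixed in the world has none). Each returns a list of dicts, best first, with "score" (0 to 1); they miss things now and then, are a little off and sometimes report something else, mostly with a low value. They report only what shows in the picture. A call takes as long as a camera call. They do not tell look-alikes from the thing itself.
- search_frame(camera, name): "at" ([x, y, z] in m, in world coordinates, good to about 4 mm: the middle of the surface that is visible of it).
- tip_of(camera, name): "at" ([x, y, z] in m, in world coordinates, good to about 4 mm: a listed point, or the origin of a listed thing).
The state is a dict: "t": time; "joint_positions": joint angles; "joint_velocities": joint speeds; "tau": joint torques, N m; "ee_pos": TCP position; "tcp_rot": TCP orientation; "wrist_force": force on the tool from outside, world axes, zero at the start; "moment": the same for the moment, N m; "gripper_width": finger opening in m; "grasp_force": force on a finger pad.
Only numpy, scipy, OpenCV 4.12 (cv2) and the standard library are available. Lean on these libraries where they do the work, as an engineer would, in place of code of your own. Each camera call takes 0.05 s, during which the arm holds its last target. There are 200 camera calls.

### The job

Get the little upturned edge trimmer ready: the cutter bit stands loose in its chuck, so turn the knurled sleeve clockwise (seen from above) until all three jaws grip the bit firmly and stay tight. Then take the black cover plate off its grey rest and lower it, without dropping it, over the two pins, with the bit coming up through the middle hole, until it lies flush on both end blocks. Let go of everything and leave the mug, the screwdriver and the stacked grey blocks where they are.

Things in the scene. Friction and masses are not known exactly. Their poses are not given: they have to be found in the camera images.
- chuck: Fixed trimmer unit: grey base 110 x 240 x 20 mm (x, y, z), origin at the centre of its underside on the table, z up = chuck axis. Aluminium end blocks, 60 (x) x 30 (y) mm, stand at y = +95 and -95 mm, tops 90 mm above the table, 160 mm free between them. Below the sleeve a fixed round housing 70 mm across reaches 42 mm above the table.
- seat (a point): Point on the chuck's axis level with the end blocks' tops (90 mm above the table): where the middle of the plate's underside belongs.
- pin0 (a point): Top of the steel pin on the end block at the unit's y = -95 mm: 10 mm thick, 17 mm tall (top 107 mm above the table), upper 5 mm tapered to 4 mm.
- pin1 (a point): Top of the same kind of pin on the block at y = +95 mm.
- sleeve (a joint): Sleeve angle (rad): 0 = jaws open, grows clockwise seen from above, end stop 1.9. Each rad moves the three jaws 3.5 mm inwards; they meet the bit at about 1.6, then press harder: turn to about the stop for a firm grip (it springs back up to 0.15 when let go). Friction of 0.25 N m keeps it where it is left, jaws tight; tightening takes up to about 0.6 N m. Round: grip from above in any direction.
- sleeve_top (a point): Centre of the sleeve's upper rim, on the chuck's axis, 84 mm above the table. The sleeve is a dark steel knurled ring 58 mm in diameter and 40 mm high, from 44 to 84 mm above the table.
- jaw0: One of three steel jaws (9 mm radial, 8 mm wide, 18 mm high) around the bit in the chuck's mouth, showing 4 mm above the sleeve. Origin at the lower edge of its gripping face, 70 mm above the table; it slides radially along its x, which points outwards.
- jaw1: The second jaw, alike, 120 degrees round.
- jaw2: The third jaw, alike, 240 degrees round.
- bit: The cutter bit, upright in the chuck: 85 mm long, steel shank 14 mm in diameter, brass-coloured cutter head 18 mm in diameter on its upper 19 mm. Origin at the centre of its foot, on the bore's floor 25 mm above the table; its top is 110 mm above the table, 26 mm above the sleeve. z points up its axis.
- plate: Loose black cover plate 64 x 230 x 8 mm (x, y, z), about 0.2 kg, with a 13 mm hole through it at y = +95 and -95 mm and a 33 mm hole in the middle. Origin at the centre of its underside; either end may go on either pin. It starts flat on the rest, underside 35 mm above the table, and can be gripped across its 64 mm width at the middle, between the rest's blocks.
- rest: Fixed grey rest for the plate: a 100 x 200 x 5 mm board with two grey blocks 90 mm (x) x 30 mm (y) at y = +75 and -75 mm, tops 35 mm above the table; 120 mm free between them. Origin at the centre of its underside.
- mug: White mug, 80 mm across, 92 mm tall, bystander; origin at the centre of its foot.
- screwdriver: Screwdriver, 190 mm, lying on the table, bystander.
- blocks: Two grey blocks fixed together as a stack, 60 x 130 mm, 80 mm tall at its higher end, bystander; origin at the centre of its underside.
Not all that is in view belongs to the job. There is more than one size of the plate; the job needs the middle-sized. Of the things shaped like the bit, the steel one is meant.

How it is judged:
On the way, in this order (a step that is already met when the one before it is completed fails the run):
1. all three jaws grip the bit with more than 4 N each, the sleeve let go (contact force between each of jaw0, jaw1, jaw2 and bit above 4 N and z of bit in the frame of chuck below 0.029 m and angle between bit's own z axis and vertical below 0.06 rad and contact force between the fingers and sleeve below 0.5 N), for 0.2 s.
2. the plate lies flush on both end blocks, over the pins (horizontal distance between plate and seat below 0.004 m and z of plate in the frame of chuck between 0.087 and 0.092 m and angle between plate's own z axis and vertical below 0.02 rad and angle between the y axis of plate and the y axis of chuck, either way round below 0.06 rad), for 0.2 s.
At the end, for the whole second after the job is handed in: Each jaw presses on the bit with more than 4 N, the bit stands in its bore within 4 mm of the floor and upright within 0.06 rad; the plate lies at rest over the pins, centred within 4 mm, aligned within 0.06 rad, level within 0.02 rad, its underside within 2 mm above the blocks' tops (all of step 2 and contact force between each of jaw0, jaw1, jaw2 and bit above 4 N and z of bit in the frame of chuck below 0.029 m and angle between bit's own z axis and vertical below 0.06 rad and linear speed of plate below 0.02 m/s); the robot touches nothing.
It fails at once if the mug is pushed away (more than 20 mm) (distance of mug from where it was at the start of the episode above 0.02 m).
It fails at once if the screwdriver is pushed away (more than 20 mm) (distance of screwdriver from where it was at the start of the episode above 0.02 m).
It fails at once if the blocks is pushed away (more than 20 mm) (distance of blocks from where it was at the start of the episode above 0.02 m).
It fails at once if the plate is dropped onto the trimmer (faster than 0.4 m/s in the last 20 mm) (horizontal distance between plate and seat below 0.03 m and z of plate in the frame of chuck below 0.11 m and linear speed of plate above 0.4 m/s).
It also fails if it takes over 72 s, if anything falls off the work surface, if the arm or the gripper's body presses on something with over 40 N, if the wrist force passes 120 N, or if a joint passes its speed limit or range.

## Working session

There is one attempt and no reset: what is moved stays moved. The work goes in short steps, each a Python script; the robot and the scene stay as the last script left them, time stands still between calls to the robot, and variables do not carry over. Pictures are saved under pics/ and viewed, at most 10 in all, crops included, and the job is handed in when it is done.

```bash
ls; mkdir -p pics; python3 - <<'E'
from station import *
import cv2,numpy as np
for c in ["top","scene"]:
    p,d=viewer.read_camera(c); cv2.imwrite(f"pics/{c}0.png",p[:,:,::-1]); np.save(f"pics/{c}0.npy",d)
    i=viewer.camera_info(c); print(c,i)
    for n in ["chuck","sleeve_top","pin0","pin1","bit","plate","rest","mug","screwdriver","blocks"]:
        f=tip_of if n not in("screwdriver",) else search_frame
        print(n,[(np.round(r["at"],3).tolist(),round(r["score"],2)) for r in f(c,n)][:5])
print(env.sense()["t"])
E
```

```text
pics
top {'intrinsics': array([[416.01022039,   0.        , 320.21263727],
       [  0.        , 416.01022039, 201.66871387],
       [  0.        ,   0.        ,   1.        ]]), 'eye': array([ 0.55005414, -0.12008323,  1.10386022]), 'rotation': array([[ 0.00508752,  0.99805166, -0.06218516],
       [-0.99985004,  0.0061064 ,  0.01620553],
       [ 0.01655369,  0.06209339,  0.99793306]])}
chuck [([0.53, 0.199, -0.005], 0.82)]
sleeve_top [([0.527, 0.198, 0.084], 0.96)]
pin0 [([0.548, 0.104, 0.106], 0.97), ([0.506, 0.287, 0.106], 0.59)]
pin1 [([0.548, 0.104, 0.106], 0.97), ([0.506, 0.287, 0.106], 0.59)]
bit [([0.655, 0.209, 0.0], 0.52), ([0.526, 0.196, 0.025], 0.38)]
plate [([0.573, -0.208, 0.035], 0.97), ([0.385, -0.238, -0.0], 0.66), ([0.603, -0.514, 0.002], 0.63)]
rest [([0.569, -0.205, -0.003], 0.97)]
mug [([0.791, 0.058, 0.003], 0.56)]
screwdriver [([0.8, -0.256, 0.025], 0.9)]
blocks [([0.773, 0.208, -0.004], 0.92)]
scene {'intrinsics': array([[460.95918688,   0.        , 315.48325297],
       [  0.        , 460.95918688, 196.82120919],
       [  0.        ,   0.        ,   1.    
[... 248 characters left out ...]
, 0.97), ([0.523, 0.2, 0.085], 0.67)]
sleeve_top [([0.524, 0.196, 0.081], 0.87)]
pin0 [([0.505, 0.29, 0.105], 0.88), ([0.553, 0.105, 0.103], 0.72)]
pin1 [([0.505, 0.29, 0.105], 0.88), ([0.553, 0.105, 0.103], 0.72)]
bit [([0.525, 0.194, 0.024], 0.64), ([0.659, 0.208, -0.001], 0.48), ([0.795, 0.05, -0.005], 0.23)]
plate [([0.599, -0.514, 0.001], 0.79), ([0.573, -0.207, 0.036], 0.69), ([0.38, -0.237, -0.001], 0.67)]
rest [([0.57, -0.205, -0.002], 0.73), ([0.771, 0.206, 0.0], 0.63), ([0.525, 0.197, 0.086], 0.31)]
mug [([0.796, 0.053, -0.003], 0.67)]
screwdriver [([0.805, -0.252, 0.024], 0.98), ([0.543, 0.212, 0.022], 0.38), ([0.539, 0.208, 0.082], 0.17)]
blocks [([0.771, 0.206, -0.0], 0.56)]
1.1
```

```bash
python3 - <<'E'
import cv2
a=cv2.imread("pics/top0.png");cv2.imwrite("pics/top0v.png",cv2.resize(a,(800,500)))
a=cv2.imread("pics/scene0.png");cv2.imwrite("pics/scene0v.png",cv2.resize(a,(800,500)))
E
```

```text
(no output)
```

View pics/top0v.png

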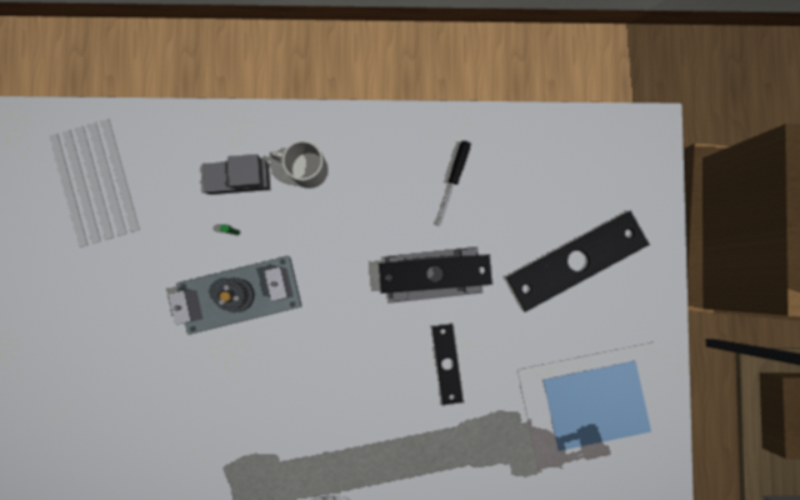

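View pics/scene0v.png

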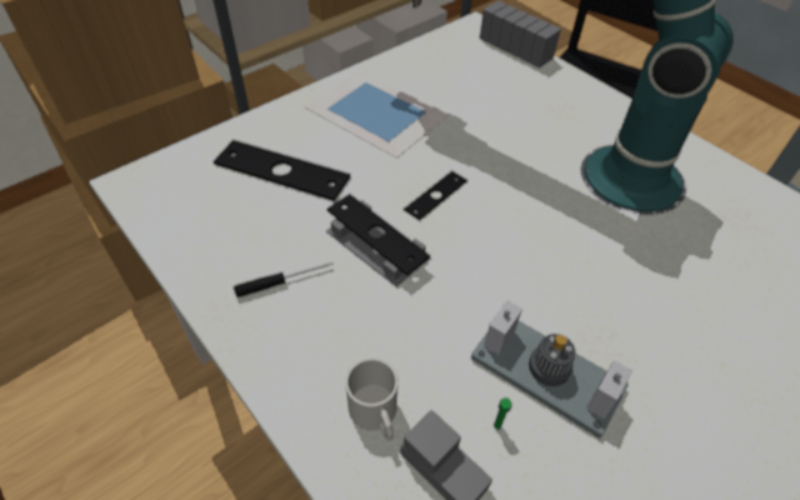

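The top view shows three plate-shaped things: the large one at (577,260), one on the grey rest at (434,273), and the small one at (447,365). The one on the rest is the middle-sized one, so it's the plate. There are two bits: brass and steel in the chuck at (228,295), and a green one standing loose at (225,229). The chuck one is meant. Next I'll look closer with the wrist camera.

```bash
cat > h.py <<'E'
from station import *
import numpy as np, cv2
def R(a): return np.array([[np.cos(a),np.sin(a),0],[np.sin(a),-np.cos(a),0],[0,0,-1.]])
def T():
    s=env.sense(); M=np.eye(4); M[:3,:3]=s["tcp_rot"]; M[:3,3]=s["ee_pos"]; return M
def campose(): return T()@np.array(viewer.camera_info("wrist")["T_tool_cam"])
def shot(name):
    C=campose(); p,d=viewer.read_camera("wrist"); cv2.imwrite(f"pics/{name}.png",p[:,:,::-1]); np.savez(f"pics/{name}.npz",C=C,d=d,p=p); return p,d,C
def cloud(d,C):
    K=viewer.camera_info("wrist")["intrinsics"]; v,u=np.mgrid[:d.shape[0],:d.shape[1]]
    P=np.stack([(u-K[0,2])/K[0,0]*d,-(v-K[1,2])/K[1,1]*d,-d],-1)
    return P@C[:3,:3].T+C[:3,3]
def proj_z(u,v,z,C):
    K=viewer.camera_info("wrist")["intrinsics"]
    r=C[:3,:3]@np.array([(u-K[0,2])/K[0,0],-(v-K[1,2])/K[1,1],-1]); return C[:3,3]+r*(z-C[2,3])/r[2]
E
python3 - <<'E'
from h import *
i=viewer.camera_info("wrist"); print(i); s=env.sense(); print(np.round(s["tcp_rot"],2))
for a in np.arange(-3.2,3.2,.4):
    q=solver.inverse_kinematics([.527,.1965,.06],R(a)); print(round(a,1),None if q is None else np.round(q,2))
E
```

```text
{'intrinsics': array([[314.20979914,   0.        , 321.68545992],
       [  0.        , 314.20979914, 197.04151161],
       [  0.        ,   0.        ,   1.        ]]), 'T_tool_cam': array([[ 9.70002050e-04,  9.57541989e-01,  2.88292211e-01,
         8.17719754e-02],
       [ 9.99999417e-01, -1.06580159e-03,  1.75337004e-04,
         2.13379857e-04],
       [ 4.75154842e-04,  2.88291873e-01, -9.57542464e-01,
        -1.69202161e-01],
       [ 0.00000000e+00,  0.00000000e+00,  0.00000000e+00,
         1.00000000e+00]])}
[[ 0.97  0.26 -0.  ]
 [ 0.26 -0.97 -0.  ]
 [-0.    0.   -1.  ]]
-3.2 [ 0.38  0.89 -1.13  1.88  0.95  1.04  0.34]
-2.8 [ 0.25  0.74 -0.89  1.88  0.75  0.89  0.89]
-2.4 [ 0.37  0.88 -1.11  1.88  0.94  1.03  1.15]
-2.0 [ 0.46  1.08 -1.33  1.87  1.14  1.23  1.43]
-1.6 [ 0.46  1.08 -1.33  1.87  1.14  1.23  1.83]
-1.2 [ 0.46  1.08 -1.33  1.87  1.14  1.23  2.23]
-0.8 [-0.92  0.61  0.66  1.96 -0.54  0.75 -2.31]
-0.4 [ 0.04  0.62 -0.59  1.9   0.48  0.77 -2.79]
-0.0 [ 0.05  0.62 -0.6   1.9   0.49  0.77 -2.4 ]
0.4 [ 0.09  0.64 -0.66  1.89  0.54  0.79 -2.04]
0.8 [ 0.17  0.69 -0.78  1.89  0.65  0.84 -1.72]
1.2 [ 0.28  0.77 -0.94  1.88  0.79  0.92 -1.43]
1.6 [ 0.33  0.83 -1.04  1.88  0.87  0.97 -1.09]
2.0 [ 0.34  0.84 -1.06  1.88  0.89  0.99 -0.7 ]
2.4 [ 0.35  0.86 -1.08  1.88  0.92  1.01 -0.32]
2.8 [ 0.37  0.88 -1.11  1.88  0.94  1.02  0.07]
```

```bash
python3 - <<'E'
from h import *
q=np.array(env.sense()["joint_positions"]); q[0]=-.36; env.goto_joints(q)
print(env.sense()["ee_pos"])
q[6]=1.44; env.goto_joints(q)
env.reach([.527,.1965,.24],R(3.376)); s=env.sense(); print(s["t"],np.round(s["joint_positions"],2))
p,d,C=shot("w1")
for n in ["pin0","pin1","sleeve_top","bit","seat","jaw0"]:
    print(n,[(np.round(r["at"],4).tolist(),round(r["score"],2)) for r in tip_of("wrist",n)][:5])
W=cloud(d,C)
m=(W[...,2]>.094)&(abs(W[...,0]-.527)<.15)&(abs(W[...,1]-.1965)<.15)&(W[...,2]<.12)
n,l,st,ce=cv2.connectedComponentsWithStats(m.astype(np.uint8))
for k in range(1,n):
    if st[k,4]>5: print(st[k],ce[k],np.round(np.median(W[l==k],0),4),W[l==k][:,2].max())
E
```

```text
[0.61803943 0.20141645 0.21462939]
6.2083 [-0.39  0.29 -0.03  1.79  0.01  1.05  1.38]
pin0 [([0.5033, 0.291, 0.1083], 0.96)]
pin1 [([0.5033, 0.291, 0.1083], 0.96)]
sleeve_top [([0.5274, 0.197, 0.0895], 0.94)]
bit [([0.5245, 0.1963, 0.0254], 0.93), ([0.6625, 0.209, -0.0002], 0.92), ([0.5174, 0.1876, 0.0689], 0.21)]
seat [([0.5237, 0.2027, 0.0904], 0.82)]
jaw0 [([0.5437, 0.2021, 0.0652], 0.55), ([0.5176, 0.2107, 0.065], 0.39), ([0.5193, 0.184, 0.0708], 0.38)]
[312 176  20  21 316] [321.88924051 186.30379747] [0.5253 0.1965 0.109 ] 0.11125924422255679
[410 180  12  11  96] [415.6875     185.01041667] [0.5031 0.2886 0.1023] 0.10681565554978928
[225 182  12  11  92] [230.7826087  187.19565217] [0.5491 0.1075 0.1029] 0.10673939041843294
```

View pics/w1.png

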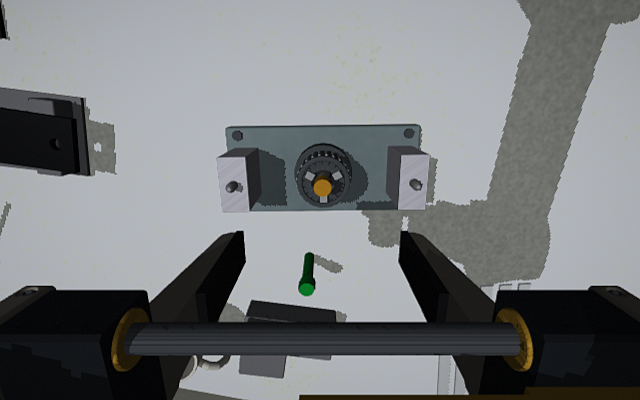

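The wrist view shows the chuck clearly: bit head at (322,187), pins at (231,187) and (416,185). The green decoy at (308,275) stands apart. These positions agree with the other cameras, so I'll grip the sleeve and turn it.

```bash
python3 - <<'E'
from h import *
def st(k):
    s=env.sense(); print(k,round(s["t"],2),np.round(s["wrist_force"],1),np.round(s["moment"],2),round(s["gripper_width"],4),round(s["grasp_force"],1),np.round(s["ee_pos"],4))
env.movel([.526,.1973,.05],R(3.376),rate=.12); st("down")
effector.grasp(50); st("grip")
q=np.array(env.sense()["joint_positions"])
for i in range(10):
    q[6]-=0.195; env.goto_joints(q); st(i)
    if i>7: print(env.sense()["joint_positions"][6]-q[6])
E
```

```text
down 8.29 [-0.4 -0.8  0.4] [ 0.09 -0.15  0.04] 0.0916 0.0 [0.5265 0.1975 0.0507]
grip 8.91 [-1.1  2.4  1. ] [ 0.57 -0.04  0.22] 0.0579 50.0 [0.5259 0.1981 0.0501]
0 9.22 [-0.3  2.1  0.2] [ 0.39 -0.03 -0.27] 0.0575 50.0 [0.5258 0.1984 0.0501]
1 9.53 [-0.   3.  -0.3] [ 0.61 -0.08 -0.27] 0.0579 50.0 [0.5259 0.1986 0.0501]
2 9.83 [ 0.8  5.  -1.5] [ 0.97 -0.19 -0.3 ] 0.0582 50.0 [0.5259 0.1989 0.0501]
3 10.14 [ 0.3  5.8 -2.4] [ 1.09 -0.15 -0.26] 0.0576 50.0 [0.5261 0.1991 0.0501]
4 10.45 [ 1.1  6.  -2.7] [ 1.14 -0.24 -0.23] 0.0575 50.0 [0.5262 0.1993 0.0501]
5 10.76 [ 1.9  6.1 -3.2] [ 1.26 -0.32 -0.25] 0.0579 50.0 [0.5264 0.1995 0.0501]
6 11.07 [ 1.6  7.9 -3.8] [ 1.33 -0.38 -0.23] 0.0577 50.0 [0.5266 0.1996 0.0501]
7 11.38 [ 3.3  6.4 -4.3] [ 1.37 -0.5  -0.12] 0.0579 50.0 [0.5269 0.1997 0.0501]
8 11.68 [ 4.5  6.3 -5.2] [ 1.41 -0.57  0.21] 0.0578 50.0 [0.5272 0.1997 0.0502]
0.0058146857057647106
9 11.99 [ 3.2  4.  -3.2] [ 1.03 -0.78  0.64] 0.0579 50.0 [0.5273 0.1992 0.0504]
0.0069489833836310355
```

```bash
python3 - <<'E'
from h import *
def st(k):
    s=env.sense(); print(k,round(s["t"],2),np.round(s["wrist_force"],1),np.round(s["moment"],2),round(s["gripper_width"],4),np.round(s["ee_pos"],4),round(s["tau"][6],3))
q=np.array(env.sense()["joint_positions"])
for i in range(3):
    q[6]-=0.06; env.goto_joints(q); st(i)
effector.release(); env.pause(.4); st("rel")
e=env.sense()["ee_pos"]; env.movel([.526,.1973,.24],rate=.25)
q=np.array(env.sense()["joint_positions"])
env.reach([.526,.1973,.24],R(3.376)); st("up")
p,d,C=shot("w2"); cv2.imwrite("pics/w2c.png",cv2.resize(p[110:260,210:450,::-1],None,fx=3.3,fy=3.3,interpolation=cv2.INTER_CUBIC)[:600,:800])
for n in ["jaw0","jaw1","bit"]:
    print(n,[(np.round(r["at"],4).tolist(),round(r["score"],2)) for r in tip_of("wrist",n)][:5])
E
```

```text
0 12.24 [ 1.1  3.6 -0.1] [ 0.6  -0.18  1.33] 0.0581 [0.5274 0.1993 0.0504] -1.415
1 12.49 [ 0.5  2.5 -0.1] [ 0.38 -0.15  1.18] 0.0574 [0.5274 0.1991 0.0504] -1.266
2 12.74 [0.4 0.8 0.1] [ 0.25 -0.08  0.7 ] 0.057 [0.5274 0.1989 0.0505] -0.772
rel 13.81 [-0.1  0.8  0.1] [-0.11 -0.05  0.02] 0.0922 [0.5273 0.1993 0.0504] -0.0
up 16.47 [-0.2 -0.1 -0.8] [ 0.02 -0.23  0.03] 0.0919 [0.5258 0.1973 0.2395] 0.005
jaw0 [([0.5214, 0.2083, 0.066], 0.59), ([0.5192, 0.1907, 0.0701], 0.46), ([0.5277, 0.1951, 0.0259], 0.25)]
jaw1 [([0.5214, 0.2083, 0.066], 0.59), ([0.5192, 0.1907, 0.0701], 0.46), ([0.5277, 0.1951, 0.0259], 0.25)]
bit [([0.524, 0.1951, 0.0245], 0.73), ([0.6611, 0.2061, 0.0032], 0.68)]
```

View pics/w2c.png

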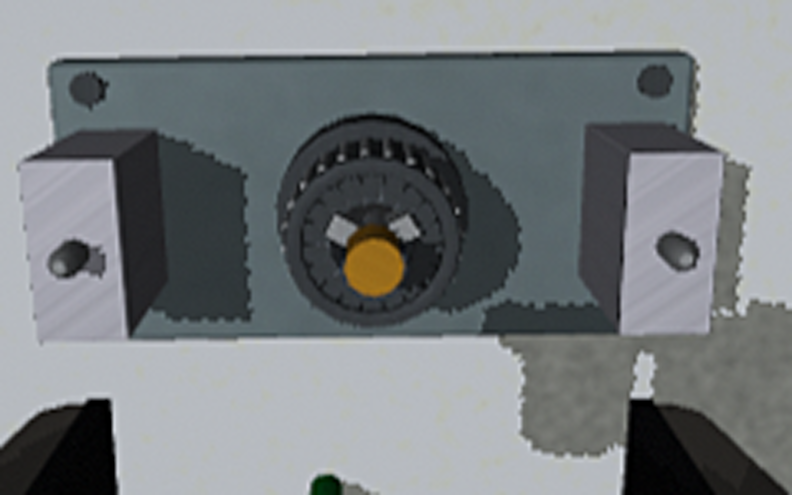

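Two jaws show closed on the bit (crop pixels (340,230) and (405,225)), with the third hidden behind it. The sleeve torque peaked at 1.3 N m and then slipped, so the stop was reached. Next I'll refine the unit's yaw and measure the plate.

```bash
python3 - <<'E'
from h import *
z=np.load("pics/w2.npz"); W=cloud(z["d"],z["C"]); 
def comps(m,amin):
    n,l,st,ce=cv2.connectedComponentsWithStats(m.astype(np.uint8)); return [l==k for k in range(1,n) if st[k,4]>amin]
near=lambda W,c,r:np.hypot(W[...,0]-c[0],W[...,1]-c[1])<r
c=[]
for m in comps((abs(W[...,2]-.0905)<.003)&near(W,(.527,.198),.14),300):
    P=W[m][:,:2]; r=cv2.minAreaRect((P*1000).astype(np.float32)); print("block",np.round(r[0],1),np.round(r[1],1),round(r[2],1),np.median(W[m][:,2])); 
    if max(r[1])>50: c.append(r[0])
c=np.array(c); v=c[0]-c[1]; print("mid",c.mean(0),"sep",np.linalg.norm(v),"yaw",np.arctan2(-v[0]*np.sign(v[1]),abs(v[1])))
env.reach([.573,-.207,.24],R(3.2)); p,d,C=shot("w3"); print(np.round(env.sense()["joint_positions"],2),env.sense()["t"])
for n in ["plate","rest"]: print(n,[(np.round(r["at"],4).tolist(),round(r["score"],2)) for r in tip_of("wrist",n)][:4])
W=cloud(d,C)
for m in comps((abs(W[...,2]-.043)<.0045)&near(W,(.573,-.207),.14)&(p.max(-1)<70),300):
    P=W[m][:,:2]; r=cv2.minAreaRect((P*1000).astype(np.float32)); print("plate",np.round(r[0],1),np.round(r[1],1),round(r[2],1),np.median(W[m][:,2]))
    g=m.astype(np.uint8); cs,h=cv2.findContours(g,cv2.RETR_CCOMP,cv2.CHAIN_APPROX_NONE)
    for q,hh in zip(cs,h[0]):
        if hh[3]>=0 and len(q)>8:
            (u,v),rr=cv2.minEnclosingCircle(q); print("hole",round(u),round(v),round(rr,1),proj_z(u,v,.043,C).round(4))
E
```

```text
block [504.1 290.3] [60.2 30.3] 14.3 0.08917615271602133
block [550.5 106.3] [59.9 30.3] 13.7 0.08914263022776464
mid [527.31941223 198.30729294] sep 189.7673399803557 yaw 0.24706928416883808
[ 0.44  0.39 -0.19  1.67  0.08  1.09  1.85] 18.225
plate [([0.3843, -0.2365, -0.0023], 0.97), ([0.6024, -0.5138, -0.0006], 0.68), ([0.57, -0.2045, 0.0006], 0.67), ([0.5727, -0.2051, 0.0354], 0.58)]
rest [([0.5731, -0.2089, 0.0015], 0.6)]
plate [ 573.4 -207.3] [ 64.5 229.9] 4.8 0.04217533561573311
hole 240 175 6.6 [ 0.5803 -0.3013  0.043 ]
hole 398 171 6.5 [ 0.5643 -0.1138  0.043 ]
hole 319 173 14.4 [ 0.5725 -0.2078  0.043 ]
```

View pics/w3.png

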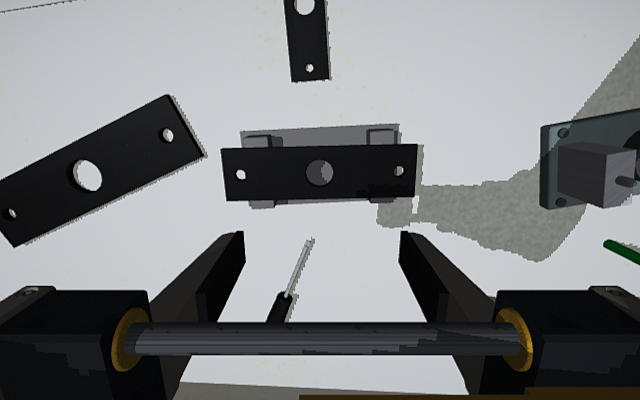

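The plate on the rest measures 64.5 x 229.9 mm, with 13 mm end holes at (240,175) and (398,171) and the middle hole at (319,173). That confirms the middle-sized one; the large plate is at (90,175) and the small one at (306,40). I'll pick it up now.

```bash
cat >> h.py <<'E'
def st(k):
    s=env.sense(); print(k,round(s["t"],2),np.round(s["wrist_force"],1),np.round(s["moment"],2),round(s["gripper_width"],4),round(s["grasp_force"],1),np.round(s["ee_pos"],4))
E
python3 - <<'E'
from h import *
c=np.array([.5732,-.2075,0])
env.reach(c+[0,0,.2],R(1.656)); env.movel(c+[0,0,.025],R(1.656),rate=.12); st("down")
effector.grasp(40); st("grip")
env.movel(c+[0,0,.2],rate=.15); st("up")
env.reach([.5272,.1984,.2],R(1.8178)); st("over"); print(np.round(env.sense()["tcp_rot"],4))
M=T(); p,d,C=shot("w4"); W=cloud(d,C)
m=(p.max(-1)<70)&(abs(W[...,2]-.2)<.03)
L=(W-M[:3,3])@M[:3,:3]
for y0,y1 in [(.04,.11),(.02,.035)]:
    s=m&(L[...,0]>y0)&(L[...,0]<y1)&(abs(L[...,1])<.04); print(s.sum(),np.round(np.percentile(L[s],[2,50,98],axis=0),4).tolist() if s.sum() else "")
E
```

```text
down 21.23 [-0.3 -0.  -0.2] [-0.08 -0.13 -0.01] 0.092 0.0 [ 0.5738 -0.2077  0.0258]
grip 21.77 [-0.5  0.2  1.8] [0.03 0.04 0.02] 0.0637 40.0 [ 0.5733 -0.2075  0.0252]
up 23.08 [-0.8  0.1 -3.1] [-0.05 -0.13 -0.01] 0.0636 40.0 [ 0.5725 -0.2073  0.1989]
over 24.59 [-0.8 -0.4 -2.2] [-0.06 -0.09 -0.01] 0.0637 40.0 [0.528  0.1966 0.1999]
[[-2.418e-01  9.703e-01  3.000e-04]
 [ 9.703e-01  2.418e-01 -9.000e-04]
 [-9.000e-04  1.000e-04 -1.000e+00]]
20263 [[0.0416, -0.0304, -0.0183], [0.0777, 0.0003, -0.017], [0.1089, 0.0307, -0.0156]]
3389 [[0.0204, -0.0302, -0.0181], [0.0277, 0.0003, -0.017], [0.0347, 0.0306, -0.0158]]
```

View pics/w4.png

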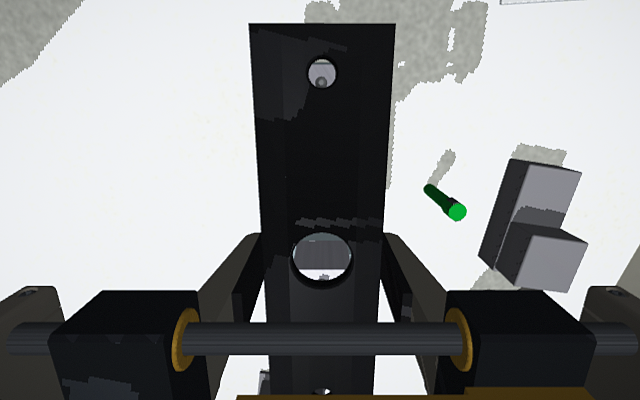

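The plate is held level. The end hole is at (322,73), with its pin visible through it, and the middle hole is at (322,258).

```bash
python3 - <<'E'
from h import *
env.pause(.5); st("settled")
z=np.load("pics/w4.npz"); d,p=z["d"],z["p"]; Tc=np.array(viewer.camera_info("wrist")["T_tool_cam"])
L=cloud(d,Tc)
m=(p.max(-1)<70)&(abs(L[...,2]+.017)<.004)
m[:, :240]=0; m[:,405:]=0; m[230:]=0
r=np.where(m)
P=L[m][:,:2]; rc=cv2.minAreaRect((P*1000).astype(np.float32)); print(rc, "end x",np.percentile(P[:,0],99.9))
cs,h=cv2.findContours(m.astype(np.uint8),cv2.RETR_CCOMP,cv2.CHAIN_APPROX_NONE)
for q,hh in zip(cs,h[0]):
    if hh[3]>=0 and len(q)>20:
        (u,v),rr=cv2.minEnclosingCircle(q); K=viewer.camera_info("wrist")["intrinsics"]
        ray=Tc[:3,:3]@np.array([(u-K[0,2])/K[0,0],-(v-K[1,2])/K[1,1],-1]); x=Tc[:3,3]+ray*(-.017-Tc[2,3])/ray[2]; print("hole",u,v,rr,x.round(4))
E
```

```text
settled 25.14 [-0.8  0.1 -2.3] [-0.03 -0.08 -0.04] 0.0632 40.0 [0.5272 0.1983 0.2   ]
((66.16761779785156, 0.16495513916015625), (64.15738677978516, 96.76058197021484), 89.98619079589844) end x 0.11427685212202353
hole 321.5 72.82257843017578 15.830580711364746 [ 0.0943  0.     -0.017 ]
```

```bash
python3 - <<'E'
from h import *
c=np.array([.5271,.1988,0])
env.movel(c+[0,0,.112],R(1.8178),rate=.08); env.pause(.3); st("pre")
for z in [.104,.100,.097,.094,.091,.088,.085,.083,.0815]:
    env.movel(c+[0,0,z],rate=.03); env.pause(.15); st(z)
    if env.sense()["wrist_force"][2]>8: print("contact"); break
E
```

```text
pre 26.69 [-0.2 -0.6 -2.5] [-0.02 -0.11 -0.04] 0.0636 40.0 [0.5272 0.1988 0.1123]
0.104 27.26 [ 0.7  0.5 -2.4] [-0.01 -0.06 -0.05] 0.0634 40.0 [0.5271 0.1988 0.104 ]
0.1 27.69 [ 0.7 -0.2 -2.2] [-0.01 -0.1  -0.06] 0.0634 40.0 [0.5271 0.1988 0.1   ]
0.097 28.09 [ 0.7 -0.5 -2.6] [-0.01 -0.14  0.02] 0.0634 40.0 [0.5271 0.1988 0.097 ]
0.094 28.49 [-0.9 -0.1 -2.5] [-0.1  -0.05  0.03] 0.0634 40.0 [0.5271 0.1988 0.094 ]
0.091 28.89 [-0.1 -0.3 -2.7] [ 0.01 -0.1   0.01] 0.0632 40.0 [0.5271 0.1988 0.091 ]
0.088 29.29 [-1.  -0.9 -1.7] [-0.03 -0.09  0.  ] 0.0633 40.0 [0.5271 0.1988 0.088 ]
0.085 29.69 [-0.3 -0.5 -2.5] [-0.02 -0.12 -0.01] 0.0635 40.0 [0.5271 0.1988 0.085 ]
0.083 30.09 [-0.  -0.1 -2.5] [-0.02 -0.12 -0.01] 0.0634 40.0 [0.5271 0.1988 0.083 ]
0.0815 30.49 [ 0.2 -0.4 -3.7] [-0.05 -0.09 -0.  ] 0.0632 40.0 [0.5271 0.1988 0.0815]
```

```bash
python3 - <<'E'
from h import *
c=np.array([.5271,.1988,0])
for z in [.0805,.080,.0795,.079]:
    env.movel(c+[0,0,z],rate=.03); env.pause(.15); st(z)
    if env.sense()["wrist_force"][2]>2: print("contact"); break
effector.release(); env.pause(.4); st("rel")
env.movel(c+[0,0,.25],rate=.15)
env.reach(c+[0,0,.26],R(3.376-.0115)); env.pause(.3); p,d,C=shot("w5"); W=cloud(d,C)
m=(p.max(-1)<80)&(abs(W[...,2]-.098)<.005)&(np.hypot(W[...,0]-.527,W[...,1]-.198)<.13)
P=W[m]; print(m.sum(),cv2.minAreaRect((P[:,:2]*1000).astype(np.float32)),np.median(P[:,2]))
A=np.c_[P[:,:2],np.ones(len(P))]; print("tilt",np.linalg.lstsq(A,P[:,2],rcond=None)[0][:2]); st("end")
E
```

```text
0.0805 30.89 [-0.2  0.3 -2.9] [-0.04 -0.14  0.04] 0.0635 40.0 [0.5271 0.1988 0.0805]
0.08 31.29 [ 0.1  0.8 -1.3] [-0.08  0.03 -0.03] 0.0633 40.0 [0.5272 0.1988 0.0802]
0.0795 31.69 [-1.9 -1.   5.7] [-0.24  0.43  0.03] 0.0632 40.0 [0.5272 0.1988 0.0801]
contact
rel 32.67 [-0.2  0.4  0.1] [-0.06 -0.08  0.02] 0.0918 0.0 [0.5271 0.1988 0.0795]
11257 ((527.106201171875, 198.9649658203125), (63.65097427368164, 230.03436279296875), 14.126675605773926) 0.09719698838554897
tilt [0.00056395 0.00055996]
end 35.63 [-0.   0.1  0.6] [ 0.04 -0.08 -0.02] 0.0916 0.0 [0.5271 0.1989 0.26  ]
```

View pics/w5.png

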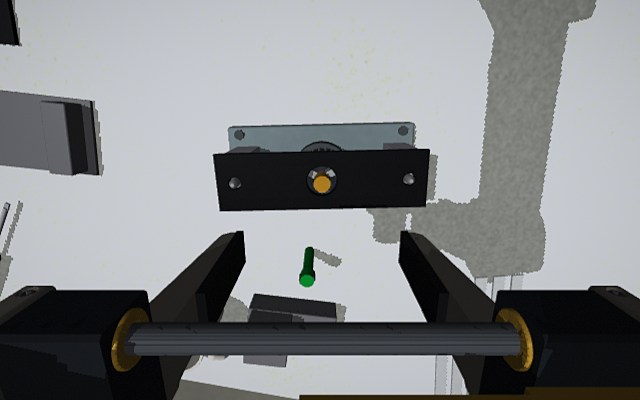

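The plate lies flush and level, with the pins through its end holes at (235,183) and (409,180) and the bit through the middle hole at (322,183). The jaws are still closed on the bit and the gripper is clear, so I'll hand it in.

```bash
python3 -c "
from station import *
print(workorder.finish_job())"
```

```text
the job is handed in; nothing more can be done
None
```

I tightened the chuck to its stop and lowered the middle-sized plate flush over both pins. It measured level and centred to about 1 mm by camera. I never moved against the mug, screwdriver or blocks, and handed the job in at about 36 s; no verdict came back, and the jaw force could only be judged from the sleeve torque.

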